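Find and mark the balance point of a weighted bar

ROBOT

A 6-joint arm with a two-finger parallel gripper is mounted at the origin on a cart in front of the work surface, level with it; the furniture and walls round the work are solid. World frame = base frame: x ahead of the robot, y to its left, z up, the work surface at z = 0. Lengths are in m, angles in degrees, forces in N, time in s.
With the tool pointing down it reaches from about 0.35 to 1 m from the base axis. Payload 7.1 kg.
Tool frame: the origin (TCP) lies midway between the tips of the shut fingers; the grasp point (between the pads) lies bot.grip_depth behind it (bot.grip_depth is the distance from the TCP to the grasp point, in m); z points along the fingers, y is the line along which they close (so a half turn about z gives the same grasp; the last joint's range is limited). The gripper opens to 85 mm and grips with 20 to 120 N. Pads are 22 mm wide; open, the fingers measure 114 mm over their backs; the gripper's body (76 mm by 85 mm) begins 54 mm behind the grasp point. The pads swing forward as they close: fully open they stand 13 mm farther back than shut.
Start: joints at [66.921, 24.242, 93.386, -0, 62.372, -1.089], TCP at [0.234, 0.58, 0.193] pointing down, gripper open.
Joint ranges: [-172.04, 172.04], [-51.8, 120.97], [4.93, 147.93], [-75.15, 255.16], [6.16, 154.13], [-145.62, 145.62]. Speed limits (degrees/s): [136.94, 136.94, 172.46, 180, 180, 180].

INTERFACE

Orientations are given as [roll, pitch, yaw] about the fixed x, y, z axes, in that order (R = Rz(yaw) Ry(pitch) Rx(roll)).
In Python, from bench import bot, imaging gives the robot as it stands.
- The arm moves only by the tool carry_out, never from a script. Its argument "steps" is one flat list of numbers, 6 for each row, row after row: the shift along the world's x, y, z in cm, then the turn, a rotation vector about the world's x, y, z in rad. In form: [tx, ty, tz, rx, ry, rz, tx, ty, tz, rx, ry, rz, ...]. A call has 1 to 20 rows; each row is the pose to reach, as a shift and turn from the pose commanded when the call began; what a row does not reach only later rows make up. A row lasts 1/10 s, in which the tool goes at most 50 mm and 8.59 degrees, less where a joint would pass 70% of its speed; a pose out of reach is approached as far as the arm can. A call with a gripper value outside its range is refused whole. "fingers" is the opening, from 0 (shut) to 1 (fully open), set as the call begins (left out, the last holds). The fingers move at their own pace and stop on an object; "squeeze" is the grip in N (left out, the last holds). Time passes only in rows, so rows that repeat a pose let the fingers close. It gives the time, the measured TCP pose, the force, the opening and the grip force at its end, in the units of the state.
- bot.get_obs(): the state, without advancing time (a new reading comes with each control period).
- imaging.read_camera(name): name is "scene" or "side" or "wrist"; returns a dict with "frame" (384x512x3 uint8, red, green, blue), "z_map" (384x512 float32, m along the optical axis (not along the pixel's ray), 0 where there is no reading), "fov_y" (degrees; the focal length in pixels is half the picture's height over the tangent of half this angle, whatever the lens; pixels are square), "cx", "cy" (the principal point, pixels), "rvec" (rotation vector, rad) and "tvec" (3), from world to camera coordinates, as OpenCV has them; the wrist camera has in their place "tool_from_camera" (4x4, takes a point from camera to tool coordinates, whose origin is the TCP and whose axes are the flange's). Camera axes: x right, y down, z forward; pixel columns grow to the right and rows downward; lengths in m; the calibration is good to about 2 mm. A picture is of the moment at which its call begins: read the wrist's pose just before it.
- bot.close_job(): hands the job in; it is judged then, once.
The state is a dict: "clock": time; "joint_positions": joint angles; "joint_velocities": joint speeds; "joint_efforts": joint torques, N m; "position": TCP position; "eef_rot": TCP orientation; "force": force on the tool from outside, world axes, zero at the start; "wrist_torque": the same for the moment, N m; "opening": finger opening in m; "grasp_force": force on a finger pad.
Only numpy, scipy, OpenCV 4.12 (cv2) and the standard library are available. Lean on these libraries where they do the work, as an engineer would, in place of code of your own. Each camera call takes 0.05 s, during which the arm holds its last target. There are 200 camera calls.

TASK

Slide the aluminium bar with the brass weight along the knife edge of the green stand until it balances level by itself, leaning on neither catch. Then mark that point: put the red saddle astride the bar directly above the knife edge and let go, leaving the bar balanced. Leave the brass bush, ring gauge and flange where they are.

Things in the scene. Friction and masses are not known exactly. Their poses are not given: they have to be found in the camera images.
- balance_stand: Green balance stand, fixed to the bench. Origin under the centre of its base (bench level); z up, long along its y. Base 70 (x) x 236 (y) x 12 mm. In its middle stands the steel knife; at y = -100 and +100 mm stand forked catches that stop an unbalanced bar, tipped about 7 degrees.
- knife_crest (a point): Middle of the top of the steel knife edge, 60 mm over the bench; axes as the stand's. The crest is flat, 22 mm in x and 14 mm in y, and rocks with the bar on a damped, lightly sprung pivot: the bar settles in about 0.5 s, tilted some 0.5 degrees per mm that its centre of mass is off this point, and tips over on to a catch beyond about 5 mm.
- catch_plus (a point): Top of the black round pad of the +y catch, 48 mm over the bench; the other is its mirror image. Two steel cheeks beside it (inner faces 14 mm either side of the middle, tops 20 mm above this point, 12 mm long in y) keep the bar from wandering.
- balance_bar: Loose aluminium bar, 18 (x) x 310 (y) x 18 mm, 260 g, with the weight on it. Origin mid-length on its underside; y along the bar and nearly along the stand's y, z up. It starts on the knife, its middle within 10 mm of it, tipped down at the weight's end (-y), so it must slide towards the stand's +y by 8 to 42 mm. Grip across its 18 mm width.
- bar_weight (a joint): Where the brass weight (18 x 30 x 24 mm, on the top face of the bar, nominally 120 g but its true mass may lie between about 80 and 170 g) is clamped: its centre is at y = -(60 mm + this value) in the bar's frame. 0 to 0.04 m. It is clamped tight: not to be moved.
- weight_top (a point): Centre of the top face of the brass weight, 42 mm over the bar's underside.
- heavy_end (a point): Middle of the top edge of the bar's -y end (the weight's end).
- light_end (a point): Middle of the top edge of the bar's +y end. Level bar: both ends are equally high.
- marker_saddle: Loose red saddle, an upside-down U, 33 (x, outside) x 16 (y) x 34 mm, 40 g, standing upright on its two legs. Origin at the centre between the legs' feet; z up. The gap between the legs is 24 mm in x and 12 mm deep; the legs are 4.5 mm thick. White centre line. To be gripped across its 33 mm width (its x) and set over the bar with its x across the bar.
- marker_seat (a point): Point of the saddle, 12 mm over its feet: centre of the underside of the bridge, which rests on the bar's top.
- brass_bush: Bystander: brass flanged bush, 26 mm diameter, 24 mm high. Origin at the centre of its foot.
- ring_gauge: Bystander: steel ring, 48 mm diameter, 14 mm high. Origin at the centre of its foot.
- flange: Bystander: stepped steel turned part, 33 mm diameter, 34 mm high. Origin at the centre of its foot.
There are look-alikes about, which are no part of the job. Several things look just like the marker_saddle: the one meant starts nearest to the robot's base.

How it is judged:
By the outcome, as a careful person would: the job done as asked, in the order asked, and still so for the second after the job is handed in, with the robot touching nothing.
It also fails if it takes over 54 s, if anything falls off the work surface, if the arm or the gripper's body presses on something with over 40 N, if the wrist force passes 120 N, or if a joint passes its speed limit or range.

## Working session

There is one attempt and no reset: what is moved stays moved. The work goes in short steps, Python scripts to look and compute and a tool call to move; the robot and the scene stay as the last step left them, time stands still between calls to the robot, and variables do not carry over. Pictures are saved under pics/ and viewed, at most 10 in all, crops included, and the job is handed in when it is done.

Besides the shell and the picture viewer there is one more tool, called after "Emit:" as name(argument=value, ...), one argument or row to a line, values as JSON. carry_out: Moves the arm, as the interface text tells. Its arguments: {"type":"object","properties":{"steps":{"type":"array"},"fingers":{"type":"number"},"squeeze":{"type":"number"}},"required":["steps"]}

```bash
ls; mkdir -p pics; cat > h.py <<'E'
import numpy as np,cv2
from bench import bot,imaging
from scipy.spatial.transform import Rotation as R
def cam(n):
    o=bot.get_obs(); c=imaging.read_camera(n)
    h,w=c['z_map'].shape; f=h/2/np.tan(np.radians(c['fov_y'])/2)
    if n=='wrist':
        T=np.eye(4);T[:3,:3]=R.from_euler('xyz',o['eef_rot'],degrees=True).as_matrix();T[:3,3]=o['position']
        M=T@np.array(c['tool_from_camera'])
    else:
        M=np.eye(4);r=R.from_rotvec(np.ravel(c['rvec'])).as_matrix();M[:3,:3]=r.T;M[:3,3]=-r.T@np.ravel(c['tvec'])
    v,u=np.mgrid[:h,:w]; d=np.dstack([(u-c['cx'])/f,(v-c['cy'])/f,np.ones((h,w))])
    P=(d*c['z_map'][...,None])@M[:3,:3].T+M[:3,3]
    P[c['z_map']==0]=np.nan
    D=d@M[:3,:3].T
    return c['frame'],P,D,M[:3,3]
def plane(D,o,u,v,z):
    d=D[int(round(v)),int(round(u))]; return o+d*(z-o[2])/d[2]
def save(n,im): cv2.imwrite('pics/'+n,im[...,::-1])
E
python3 - <<'E'
from h import *
o=bot.get_obs();print({k:np.round(v,3) for k,v in o.items()},bot.grip_depth)
a=cam('scene')[0];b=cam('side')[0]
save('a.png',cv2.resize(np.vstack([a,b]),(600,900))[:0] if 0 else cv2.resize(a,(800,600)));save('b.png',cv2.resize(b,(800,600)))
E
```

```text
pics
{'clock': np.float64(0.0), 'joint_positions': array([ 6.6920e+01,  2.4285e+01,  9.3431e+01,  2.0000e-03,  6.2371e+01,
       -1.0890e+00]), 'joint_velocities': array([-0.095,  0.09 , -0.02 , -0.043,  0.027, -0.006]), 'joint_efforts': array([ 2.0000e-03, -5.5739e+01, -2.8174e+01,  0.0000e+00,  7.0000e-03,
        0.0000e+00]), 'position': array([0.234, 0.579, 0.193]), 'eef_rot': array([-1.79914e+02, -3.00000e-03,  1.58009e+02]), 'force': array([-1.042,  0.336,  0.551]), 'wrist_torque': array([0.033, 0.019, 0.015]), 'grasp_force': np.float64(0.0), 'opening': np.float64(0.085)} 0.0187
```

View pics/a.png

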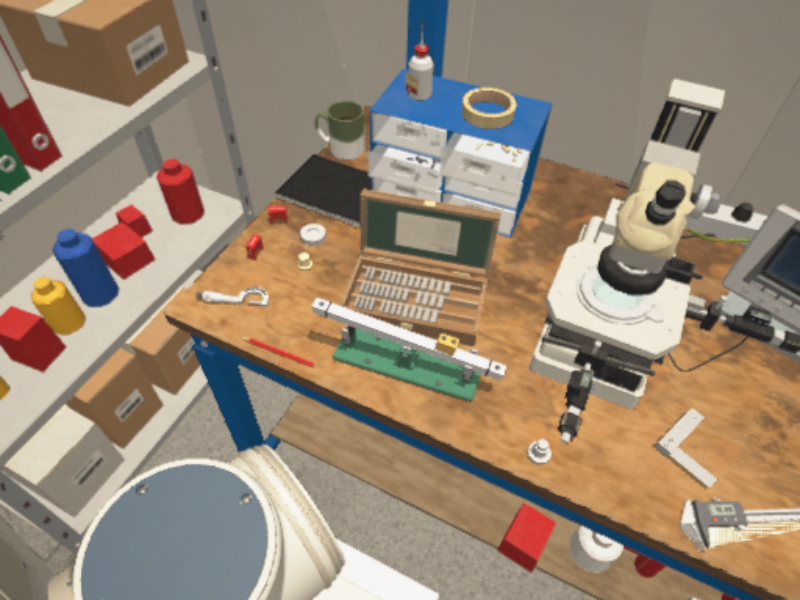

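View pics/b.png

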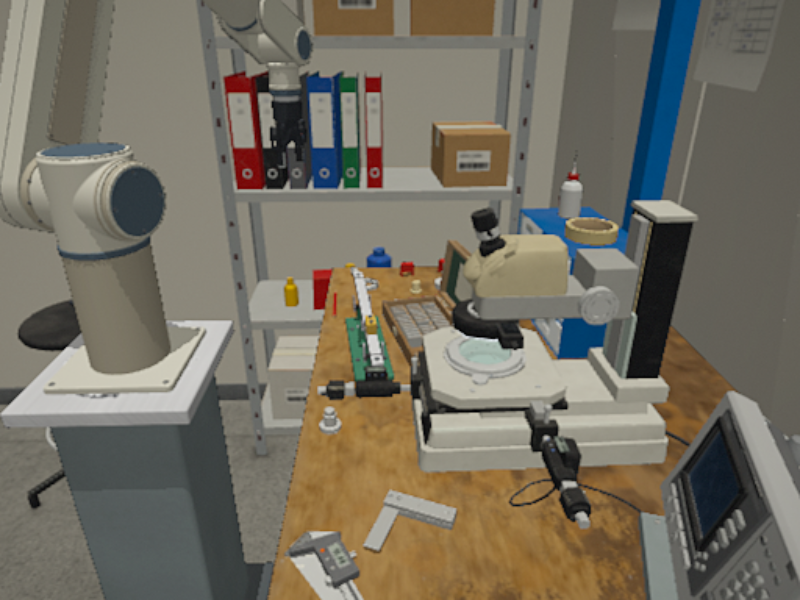

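The scene view (800x600) shows the stand at about (405,360) with the brass weight at (447,342), and the bar ends at (322,307) and (497,369). There are two red saddles, at (255,245) and (278,213). The bush is at (304,261), the ring at (313,234) and the flange at (540,452). Next I measure.

```bash
python3 - <<'E'
from h import *
f,P,D,o=cam('scene'); h=cv2.cvtColor(f,cv2.COLOR_RGB2HSV)
np.set_printoptions(precision=4,suppress=True)
H,S,V=[h[...,i].astype(int) for i in range(3)]
on=(P[...,2]>-.02)&(P[...,2]<.15)&(P[...,0]<1.2)&(P[...,0]>.1)&(abs(P[...,1])<.9)
red=(((H<6)|(H>174))&(S>150)&(V>60)&on).astype(np.uint8)
n,l,s,c=cv2.connectedComponentsWithStats(red)
for i in range(1,n):
    if s[i,4]>15:
        q=P[l==i]; top=q[q[:,2]>np.nanmax(q[:,2])-.004]
        print('red',c[i],s[i],q.min(0),q.max(0),'top',top.mean(0),len(top), cv2.minAreaRect((top[:,:2]*1000).astype(np.float32)))
g=(H>55)&(H<90)&(S>100)&on&(P[...,2]<.03)
q=P[g];print('green',q.min(0),q.max(0),cv2.minAreaRect((q[(q[:,2]>.008)&(q[:,2]<.016)][:,:2]*1000).astype(np.float32)))
# bar: points z between .05 and .13 near stand
ce=np.nanmedian(q,0)
print(ce)
b=on&(P[...,2]>.06)&(np.hypot(P[...,0]-ce[0],P[...,1]-ce[1])<.25)&(S<60)&(V>130)
q=P[b];print('bar',len(q),cv2.minAreaRect((q[:,:2]*1000).astype(np.float32)))
y=(H>15)&(H<30)&(S>120)&on&(P[...,2]>.07)&(np.hypot(P[...,0]-ce[0],P[...,1]-ce[1])<.2)
q=P[y];print('brass',len(q),q.min(0),q.max(0),np.median(q,0))
save('c.png',np.hstack([cv2.resize(f[115:175,145:225],(400,300),interpolation=2),cv2.resize(f[180:260,195:330],(400,300),interpolation=2)]))
E
```

```text
red [ 27.019 102.781] [ 13  96  26  13 105] [0.4255 0.746  0.1355] [0.4732 0.796  0.15  ] top [0.4406 0.7572 0.1481] 33 ((441.4398498535156, 757.1141967773438), (25.165990829467773, 55.629852294921875), 55.65620040893555)
red [177.2697 136.2921] [172 132  12  11  89] [0.6113 0.3814 0.0008] [0.6395 0.4175 0.0363] top [0.625  0.3998 0.0338] 29 ((626.2938232421875, 399.97869873046875), (16.823997497558594, 30.835712432861328), 32.71158218383789)
red [162.4222 157.2333] [158 150  10  16  90] [ 0.5134  0.3767 -0.0004] [0.5649 0.4217 0.0363] top [0.5324 0.3865 0.0338] 31 ((530.8992919921875, 387.6474304199219), (32.92706298828125, 15.223401069641113), 5.704565048217773)
red [179.6796 225.1748] [159 217  42  17 103] [0.3566 0.1583 0.0015] [0.3676 0.2786 0.0089] top [0.3621 0.2152 0.0066] 68 ((362.32733154296875, 217.703369140625), (7.398158550262451, 118.79540252685547), 2.1171979904174805)Traceback (most recent call last):
  File "<stdin>", line 13, in <module>
    return umr_minimum(a, axis, None, out, keepdims, initial, where)
ValueError: zero-size array to reduction operation minimum which has no identity
```

```bash
python3 - <<'E'
from h import *
f,P,D,o=cam('scene'); h=cv2.cvtColor(f,cv2.COLOR_RGB2HSV)
np.set_printoptions(precision=4,suppress=True)
H,S,V=[h[...,i].astype(int) for i in range(3)]
print(h[228,240],P[228,240],h[240,283],P[240,283],h[219,287],P[219,287],h[213,250],P[213,250])
on=(P[...,2]>-.02)&(P[...,2]<.15)&(P[...,0]<1.2)&(P[...,0]>.1)&(abs(P[...,1])<.9)
v,u=np.mgrid[:384,:512]; near=(u>190)&(u<335)&(v>180)&(v<265)
g=(H>55)&(H<95)&(S>80)&on&near
q=P[g&(P[...,2]>.007)&(P[...,2]<.017)];print('green',len(q),cv2.minAreaRect((q[:,:2]*1000).astype(np.float32)))
b=on&(P[...,2]>.055)&(S<60)&(V>120)&near
q=P[b];print('bar',len(q),q.min(0),q.max(0),cv2.minAreaRect((q[:,:2]*1000).astype(np.float32)))
y=(H>15)&(H<30)&(S>120)&on&(P[...,2]>.07)&near
q=P[y];print('brass',len(q),q.min(0),q.max(0),np.median(q,0))
save('c.png',np.hstack([cv2.resize(f[115:175,145:225],(400,300),interpolation=2),cv2.resize(f[180:260,195:330],(400,300),interpolation=2)]))
E
```

```text
[ 71  95 156] [0.4217 0.0749 0.0114] [ 72  94 146] [ 0.4389 -0.0365  0.0115] [ 25 133 246] [ 0.4453 -0.0367  0.0935] [ 18   5 244] [0.4294 0.0513 0.081 ]
green 1509 ((436.400390625, 25.333656311035156), (65.88963317871094, 231.51821899414062), 6.9754109382629395)
bar 1171 [ 0.4082 -0.1253  0.0551] [0.4696 0.1793 0.1001] ((439.26873779296875, 27.335128784179688), (35.47764205932617, 307.28375244140625), 7.467587471008301)
brass 114 [ 0.4366 -0.05    0.0741] [ 0.4589 -0.0204  0.0989] [ 0.441  -0.0349  0.0933]
```

View pics/c.png

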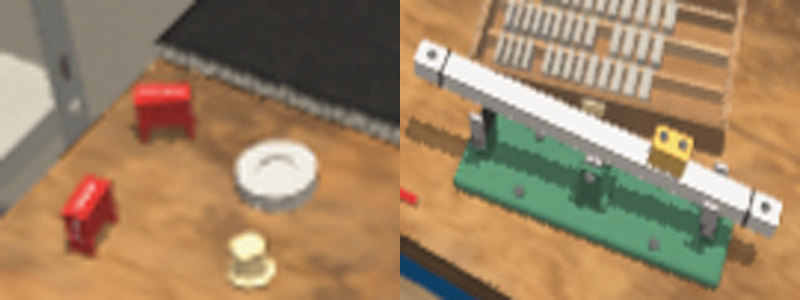

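Two saddle candidates, in full-picture pixels: (177,136) lies 0.742 m from the base and (162,157) lies 0.657 m. Of the two, (162,157), at the lower left of the crop, is nearest the base, so it is the one meant. Its white line shows in the crop. Next I look from above with the wrist camera.

Emit:
carry_out(
  steps=[3, -5, 4, 0, 0, -0.14, 5, -10, 8, 0, 0, -0.28, 8, -15, 11, 0, 0, -0.42, 10, -20, 13, 0, 0, -0.56, 12, -25, 15, 0, 0, -0.7, 14, -30, 15, 0, 0, -0.84, 16, -35, 15, 0, 0, -0.98, 17, -40, 15, 0, 0, -1.065, 18, -45, 15, 0, 0, -1.065, 18, -50, 15, 0, 0, -1.065, 18, -53, 15, 0, 0, -1.065, 18, -55, 15, 0, 0, -1.065, 18, -55, 15, 0, 0, -1.065, 18, -55, 15, 0, 0, -1.065, 18, -55, 15, 0, 0, -1.065, 18, -55, 15, 0, 0, -1.065],
)

```text
clock: 1.8
position: [0.4139, 0.0303, 0.3432]
eef_rot: [-180.0, -0.0, 97.0]
force: [0.4, 0.2, -0.7]
opening: 0.0854
grasp_force: 0.0
```

```bash
python3 - <<'E'
from h import *
np.set_printoptions(precision=4,suppress=True)
f,P,D,o=cam('wrist');ob=bot.get_obs();print(ob['clock'],ob['position'],ob['eef_rot'],o,D[192,256])
save('d.png',cv2.resize(f,(800,600)))
E
```

```text
1.85 [0.4139 0.0304 0.3432] [-179.9883   -0.0137   97.0705] [0.4043 0.1028 0.5239] [ 0.0439 -0.2974 -0.9539]
```

View pics/d.png

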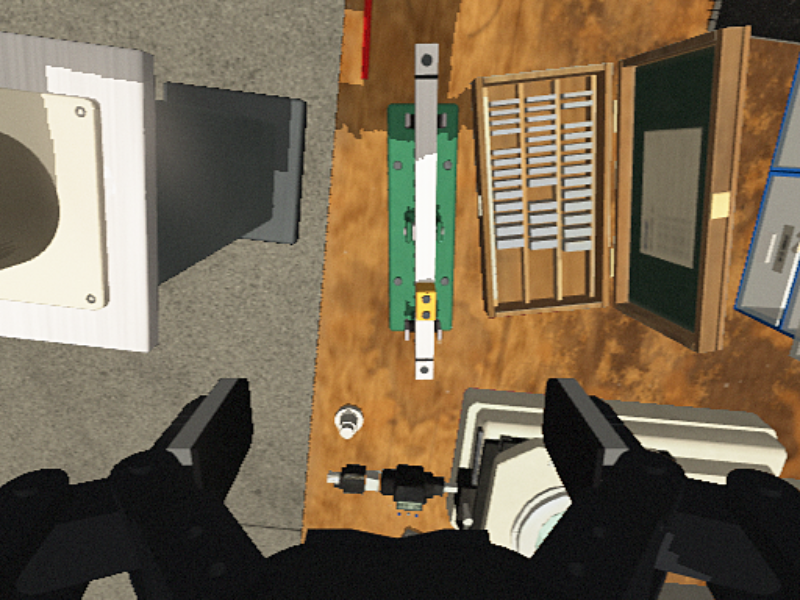

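The wrist view shows the whole bar: light end at (427,45), heavy end at (424,378), weight at (426,302), and the green base spanning (388..458, 103..330). Now I measure in the stand's frame.

```bash
cat >> h.py <<'E'
def seg(src='wrist'):
    f,P,D,o=cam(src); h=cv2.cvtColor(f,cv2.COLOR_RGB2HSV); H,S,V=[h[...,i].astype(int) for i in range(3)]
    X,Y,Z=P[...,0],P[...,1],P[...,2]
    near=(abs(X-.437)<.075)&(abs(Y-.025)<.22)
    g=near&(H>55)&(H<95)&(S>70)&(Z>.006)&(Z<.018)
    t=near&(Z>.052)&(Z<.13)&(S<70)
    b=near&(Z>.06)&(H>15)&(H<32)&(S>90)
    r=near&((H<6)|(H>174))&(S>150)&(Z>.05)
    return P,g,t,b,r,f
E
cat > m.py <<'E'
from h import *
np.set_printoptions(precision=1,suppress=True)
def rect(q):
    (c,s,a)=cv2.minAreaRect((q[:,:2]*1000).astype(np.float32)); 
    if s[0]>s[1]: s=s[::-1];a-=90
    return np.array([*c,*s,a])
P,g,t,b,r,f=seg()
print('green',rect(P[g]))
c=np.array([.4364,.0253]);a=np.radians(7.0);ex=np.array([np.cos(a),np.sin(a)]);ey=np.array([-np.sin(a),np.cos(a)])
def st(q): d=q[:,:2]-c; return np.c_[d@ex,d@ey,q[:,2]]*1000
q=st(P[t]); q=q[(abs(q[:,0])<18)]
# bar top: per-y-bin
for y in range(-160,200,20):
    k=q[(q[:,1]>=y)&(q[:,1]<y+20)]
    if len(k)>5: print(y,len(k),k.min(0),k.max(0),np.median(k,0))
w=st(P[b]);print('brass',w.min(0),w.max(0),np.median(w,0))
top=w[w[:,2]>np.median(w[:,2])-2];print('wtop',rect(P[b][w[:,2]>np.median(w[:,2])-4]),top.min(0),top.max(0),top.mean(0))
E
python3 m.py
```

```text
green [439.3  27.5  68.4 234.5   7.3]
-160 62 [  -2.7 -150.    58.4] [  13.6 -140.1   62.9] [   5.5 -145.3   60.5]
-140 122 [  -3.  -139.6   59.2] [  13.3 -120.    64.7] [   5.  -129.3   62.5]
-120 131 [ -14.2 -119.9   62.5] [  12.7 -100.1   68.4] [   4.5 -109.    64.9]
-100 138 [-14.2 -99.6  52.5] [ 17.6 -80.6  69.2] [  2.6 -92.2  66.9]
-80 20 [ -5.6 -78.1  67.6] [  6.6 -63.3  98. ] [  2.3 -68.5  95.9]
-60 44 [ -5.8 -56.9  71.8] [ 11.9 -40.9 100.2] [  3.  -42.6  73.6]
-40 167 [ -6.1 -40.   71.4] [ 11.8 -20.6  77.2] [  2.8 -30.2  74.6]
-20 181 [-14.6 -19.7  56.7] [13.4 -0.  79.9] [ 2.2 -9.  77.2]
0 200 [-16.    0.   52.4] [15.  19.9 82. ] [ 1.8  8.7 79.3]
20 195 [-7.  20.  79.2] [10.9 39.6 84.3] [ 1.4 29.9 81.9]
40 209 [-7.3 40.7 81.9] [10.7 59.6 87.6] [ 1.1 50.3 84.5]
60 206 [-7.6 60.8 84.1] [10.1 78.9 89.5] [ 1.6 69.9 86.9]
80 252 [-15.3  80.1  62.6] [ 17.4 100.   91.6] [ 0.2 91.3 89.1]
100 251 [-15.4 100.8  63.5] [ 17.3 120.   95. ] [  0.7 109.4  91.8]
120 234 [ -7.3 120.   91. ] [  9.4 139.6  97.8] [  0.5 129.3  94.2]
140 210 [ -8.7 140.3  94.1] [  8.8 156.3  98.9] [  0.  148.3  96.8]
brass [ -72.4 -100.6   66. ] [ 50.3 132.6 476.3] [  0.9   6.4 407.7]
wtop [423.8  36.5  30.4 122.7 -83.5] [-72.4  -3.  405.8] [ 50.3  28.1 476.3] [-14.1  17.2 444.8]
```

```bash
sed -i 's/b=near&(Z>.06)/b=near\&(Z>.06)\&(Z<.12)/' h.py; python3 m.py | tail -2
```

```text
brass [  -8.5 -125.3   63.2] [ 12.4 134.   98.6] [  2.7 -53.9  94.9]
wtop [434.6  55.8  17.3 206.9   8.2] [ -8.5 -72.8  93.2] [ 12.2 134.   98.6] [  3.1 -54.8  95.5]
```

Emit:
carry_out(
  steps=[1.74, 4.7, -4, 0, 0, 0, 1.74, 4.7, -8, 0, 0, 0, 1.74, 4.7, -12, 0, 0, 0, 1.74, 4.7, -16, 0, 0, 0, 1.74, 4.7, -20, 0, 0, 0, 1.74, 4.7, -23, 0, 0, 0, 1.74, 4.7, -25, 0, 0, 0, 1.74, 4.7, -27, 0, 0, 0, 1.74, 4.7, -28, 0, 0, 0, 1.74, 4.7, -28.6, 0, 0, 0, 1.74, 4.7, -28.6, 0, 0, 0, 1.74, 4.7, -28.6, 0, 0, 0],
  fingers=0.6,
)

```text
clock: 3.15
position: [0.432, 0.0768, 0.0579]
eef_rot: [179.9, -0.0, 97.0]
force: [0.4, 0.5, -0.6]
opening: 0.0512
grasp_force: 0.0
```

```bash
python3 - <<'E'
from h import *
f=cam('wrist')[0]; s=cam('side')[0]
save('e.png',np.hstack([cv2.resize(f,(400,300)),cv2.resize(s[150:260,190:337],(400,300),interpolation=2)]))
E
```

```text
(no output)
```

View pics/e.png

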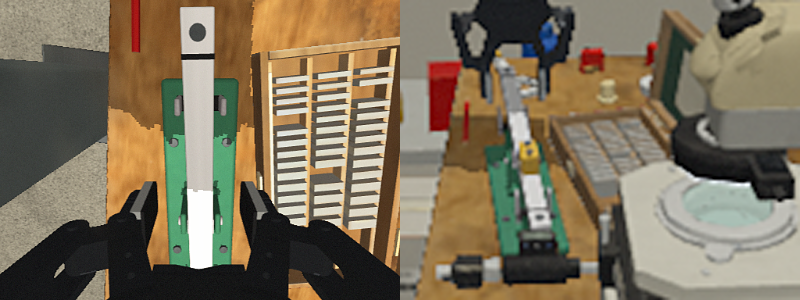

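The wrist view (left half) shows the finger pads at x=150 and x=250 straddling the bar at about x=200, so they are centred on it. I close and grip.

Emit:
carry_out(
  steps=[0, 0, 0, 0, 0, 0, 0, 0, 0, 0, 0, 0, 0, 0, 0, 0, 0, 0, 0, 0, 0, 0, 0, 0, 0, 0, 0, 0, 0, 0, 0, 0, 0, 0, 0, 0],
  fingers=0,
  squeeze=30,
)

```text
clock: 3.85
position: [0.4314, 0.0765, 0.0573]
eef_rot: [-180.0, 0.0, 97.0]
force: [-0.2, 0.8, 0.1]
opening: -0.0
grasp_force: 0.0
```

```bash
python3 - <<'E'
from h import *
f=cam('wrist')[0]; s=cam('side')[0]; c=cam('scene')[0]
print(bot.get_obs()['opening'])
save('f.png',np.hstack([cv2.resize(f,(400,300)),cv2.resize(c[150:290,170:357],(400,300),interpolation=2)]))
E
```

```text
-0.0003404237728371218
```

View pics/f.png

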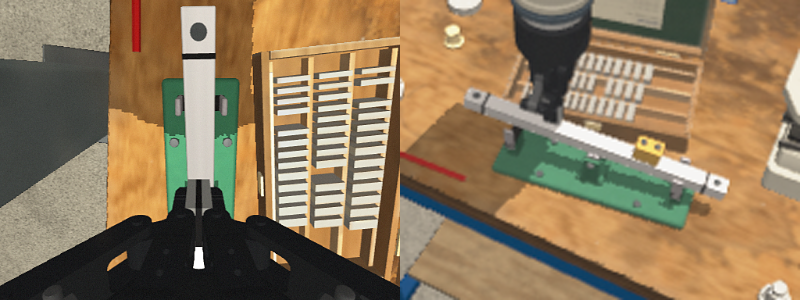

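```bash
python3 - <<'E'
from h import *
np.set_printoptions(precision=4,suppress=True)
f,P,D,o=cam('wrist');ob=bot.get_obs();print(ob['position'],ob['eef_rot'],ob['joint_positions'])
for r in range(200,345,12): print(r,P[r,253],f[r,253])
g,Q,_,_=cam('scene')
# points near TCP
m=(abs(Q[...,0]-.4314)<.03)&(abs(Q[...,1]-.0765)<.03)&(Q[...,2]<.25)
for z in np.arange(.0,.2,.01):
    k=Q[m&(Q[...,2]>=z)&(Q[...,2]<z+.01)&(g.max(-1)<75)]
    if len(k):print(round(z,3),len(k),k.min(0),k.max(0))
E
```

```text
[0.4314 0.0765 0.0573] [-179.9922   -0.0002   96.9881] [  8.5031  22.3324 121.4455   0.0007  36.2299   1.5145]
200 [0.4277 0.098  0.0881] [211 204 196]
212 [0.4286 0.0911 0.0866] [215 208 198]
224 [0.4294 0.0845 0.0867] [215 206 198]
236 [0.4291 0.0874 0.107 ] [17 10 11]
248 [0.4291 0.0876 0.119 ] [15 15 18]
260 [0.429  0.0886 0.1306] [19 22 25]
272 [0.4294 0.0849 0.1328] [40 36 36]
284 [0.43   0.08   0.1332] [37 40 37]
296 [0.4307 0.0745 0.1328] [32 31 32]
308 [0.4314 0.0686 0.1322] [38 36 34]
320 [0.4375 0.0174 0.0761] [255 254 254]
332 [0.4386 0.0088 0.0763] [255 255 254]
344 [0.4294 0.086  0.1696] [94 88 82]
0.1 3 [0.4172 0.0729 0.1067] [0.4212 0.0794 0.1096]
0.11 11 [0.4168 0.0663 0.1103] [0.4191 0.0793 0.119 ]
0.13 3 [0.4193 0.0617 0.1355] [0.4241 0.0621 0.1397]
0.14 25 [0.4039 0.0591 0.1418] [0.4262 0.0811 0.1493]
0.15 16 [0.4046 0.0582 0.1507] [0.4186 0.0754 0.1595]
0.16 25 [0.4153 0.0557 0.16  ] [0.4431 0.0776 0.1685]
0.17 25 [0.4063 0.0557 0.1703] [0.4504 0.0651 0.1797]
0.18 21 [0.403  0.0538 0.1801] [0.4426 0.063  0.1896]
0.19 26 [0.402  0.053  0.1909] [0.4234 0.0922 0.1999]
```

```bash
python3 - <<'E'
from h import *
np.set_printoptions(precision=4,suppress=True)
f,P,D,o=cam('wrist')
for r in range(216,272,5): print(r,*[(P[r,c].round(4).tolist(),int(f[r,c].mean())) for c in (243,262)])
g,Q,_,_=cam('scene');s,T,_,_=cam('side')
for n,(g,Q) in dict(scene=(g,Q),side=(s,T)).items():
  m=(abs(Q[...,0]-.4314)<.035)&(abs(Q[...,1]-.0765)<.02)&(Q[...,2]>.089)&(Q[...,2]<.14)
  v,u=np.nonzero(m); print(n,len(v)); 
  for z in np.arange(.085,.14,.005):
    k=Q[m&(Q[...,2]>=z)&(Q[...,2]<z+.005)]
    if len(k):print(round(z,3),len(k),k.min(0),k.max(0))
E
```

```text
216 ([0.4238, 0.0882, 0.0864], 202) ([0.4334, 0.0897, 0.0872], 206)
221 ([0.4241, 0.0853, 0.086], 202) ([0.4338, 0.0864, 0.086], 203)
226 ([0.4244, 0.0824, 0.0857], 204) ([0.4342, 0.0835, 0.0856], 204)
231 ([0.4244, 0.0864, 0.1007], 99) ([0.4332, 0.0879, 0.1017], 97)
236 ([0.4246, 0.0866, 0.1064], 98) ([0.4332, 0.0875, 0.1061], 98)
241 ([0.4248, 0.0866, 0.1115], 102) ([0.433, 0.0877, 0.1116], 105)
246 ([0.4249, 0.0867, 0.1163], 96) ([0.4328, 0.088, 0.117], 98)
251 ([0.425, 0.0868, 0.121], 102) ([0.4327, 0.0878, 0.121], 94)
256 ([0.4252, 0.0867, 0.1249], 104) ([0.4326, 0.0882, 0.1259], 101)
261 ([0.4253, 0.0871, 0.1295], 99) ([0.4325, 0.0879, 0.1293], 95)
266 ([0.4254, 0.0867, 0.1324], 132) ([0.4324, 0.0883, 0.1336], 127)
271 ([0.4255, 0.0879, 0.1378], 22) ([0.4322, 0.0887, 0.1378], 10)
scene 60
0.085 1 [0.4234 0.0885 0.089 ] [0.4234 0.0885 0.089 ]
0.095 2 [0.4255 0.0654 0.0967] [0.4269 0.0661 0.0986]
0.1 8 [0.4185 0.0634 0.1   ] [0.4334 0.0802 0.1047]
0.105 10 [0.4173 0.0631 0.1051] [0.4268 0.0769 0.1097]
0.11 13 [0.4164 0.063  0.1101] [0.433  0.0798 0.1148]
0.115 8 [0.4164 0.0627 0.1157] [0.4319 0.0739 0.1199]
0.12 8 [0.4174 0.063  0.1206] [0.4391 0.0664 0.1247]
0.125 3 [0.4264 0.0633 0.1269] [0.4394 0.0648 0.1279]
0.13 1 [0.4386 0.0644 0.1316] [0.4386 0.0644 0.1316]
0.135 6 [0.4204 0.0618 0.1352] [0.4398 0.0631 0.1396]
side 112
0.095 4 [0.4262 0.0687 0.096 ] [0.4321 0.0705 0.0993]
0.1 9 [0.4202 0.0644 0.1004] [0.4413 0.0742 0.1043]
0.105 14 [0.4204 0.0618 0.1059] [0.4414 0.0736 0.1099]
0.11 13 [0.4176 0.0636 0.1106] [0.4416 0.0742 0.1144]
0.115 14 [0.4178 0.0659 0.115 ] [0.4416 0.0741 0.1198]
0.12 13 [0.4178 0.0661 0.1204] [0.4417 0.0758 0.1243]
0.125 12 [0.4181 0.0663 0.125 ] [0.4418 0.0772 0.1285]
0.13 17 [0.4182 0.0642 0.1302] [0.445  0.0845 0.1348]
0.135 16 [0.4094 0.0632 0.135 ] [0.4481 0.0725 0.1398]
```

The depth readings show the fingertips about 38 mm above the reported TCP: the pads span z=0.095 to 0.133 while TCP z reads 0.057. So the fingers closed just above the bar without touching it. I'll apply that offset, open, lower and check.

Emit:
carry_out(
  steps=[0, 0, 0, 0, 0, 0, 0, 0, 0, 0, 0, 0, 0, 0, 0, 0, 0, 0, 0, 0, 0, 0, 0, 0, 0, 0, -1, 0, 0, 0, 0, 0, -2, 0, 0, 0, 0, 0, -3, 0, 0, 0, 0, 0, -3.6, 0, 0, 0, 0, 0, -3.6, 0, 0, 0],
  fingers=0.6,
)

```text
clock: 5.15
position: [0.4304, 0.0764, 0.0201]
eef_rot: [-179.9, 0.0, 97.0]
force: [0.3, 0.7, -0.2]
opening: 0.0516
grasp_force: 0.0
```

Emit:
carry_out(
  steps=[0, 0, 0, 0, 0, 0, 0, 0, 0, 0, 0, 0, 0, 0, 0, 0, 0, 0, 0, 0, 0, 0, 0, 0, 0, 0, 0, 0, 0, 0],
  fingers=0,
  squeeze=30,
)

```text
clock: 5.65
position: [0.4319, 0.0766, 0.0216]
eef_rot: [179.9, -0.0, 97.0]
force: [0.9, 0.5, 0.8]
opening: 0.0174
grasp_force: 29.6
```

Gripped, with an opening of 17.4 mm. I slide 16 mm along the bar's tilted axis and release.

Emit:
carry_out(
  steps=[-0.05, 0.4, 0.05, 0, 0, 0, -0.1, 0.8, 0.1, 0, 0, 0, -0.15, 1.2, 0.15, 0, 0, 0, -0.2, 1.59, 0.2, 0, 0, 0, -0.2, 1.59, 0.2, 0, 0, 0, -0.2, 1.59, 0.2, 0, 0, 0],
)

```text
clock: 6.25
position: [0.4292, 0.093, 0.0233]
eef_rot: [-180.0, -0.0, 97.0]
force: [-0.6, 2.9, 2.2]
opening: 0.0175
grasp_force: 29.5
```

Emit:
carry_out(
  steps=[0, 0, 0, 0, 0, 0, 0, 0, 0, 0, 0, 0, 0, 0, 0, 0, 0, 0, 0, 0, 0, 0, 0, 0, 0, 0, 0, 0, 0, 0, 0, 0, 0, 0, 0, 0, 0, 0, 2.5, 0, 0, 0, 0, 0, 6, 0, 0, 0, 0, -2, 11, 0, 0, 0, 0, -4, 16, 0, 0, 0, 0, -6, 21, 0, 0, 0, 0, -6.5, 26, 0, 0, 0, 0, -6.5, 31, 0, 0, 0, 0, -6.5, 31, 0, 0, 0, 0, -6.5, 31, 0, 0, 0, 0, -6.5, 31, 0, 0, 0],
  fingers=0.6,
)

```text
clock: 7.85
position: [0.4285, 0.0275, 0.3318]
eef_rot: [-179.9, -0.0, 97.0]
force: [-0.5, 0.1, -0.5]
opening: 0.0513
grasp_force: 0.0
```

```bash
python3 m.py
```

```text
green [439.1  28.5  68.6 233.2   7.1]
-140 88 [  -5.4 -133.    69.9] [   9.8 -120.1   74.3] [   2.2 -126.7   72.1]
-120 136 [ -14.4 -119.7   67.6] [  11.  -100.1   74.9] [   2.  -109.1   72.7]
-100 176 [-14.4 -99.8  52.7] [ 17.7 -80.3  76. ] [  0.5 -91.4  73.5]
-80 140 [ -6.9 -79.9  72.4] [ 10.6 -62.5  77.1] [  1.8 -71.1  74.4]
-60 18 [ -7.  -54.1  98.8] [  3.8 -45.8 103.6] [  1.1 -48.7 102. ]
-40 62 [ -7.  -34.7  75.2] [  9.9 -20.  104.1] [  1.4 -24.   77.4]
-20 198 [-15.7 -20.   52.2] [14.8 -0.  79.5] [ 1.4 -9.7 77.4]
0 221 [-15.7   0.1  53.3] [14.8 19.6 80.4] [ 1.2  8.4 78.3]
20 200 [-8.4 20.6 76.6] [ 9.3 39.6 81.5] [ 1.  30.1 79.2]
40 210 [-8.4 40.8 77.8] [ 9.  59.1 83.1] [ 0.2 49.9 80.3]
60 221 [-8.4 60.2 78.5] [ 8.8 79.1 83.4] [ 0.7 70.4 81.2]
80 255 [-15.   80.3  54.2] [17.  99.9 84.7] [-0.6 91.3 82.1]
100 268 [-15.  100.   52.4] [ 17.9 120.   85.6] [ -0.7 109.3  83. ]
120 239 [ -8.4 120.1  81.2] [  7.9 139.5  86.4] [ -0.9 130.2  84.1]
140 244 [ -8.4 140.1  81.7] [  7.7 160.   87.9] [  0.1 149.4  85. ]
160 208 [ -9.6 160.   84. ] [  7.4 175.4  88. ] [ -1.1 167.7  86. ]
brass [  -9.6 -119.9   70.8] [  9.9 168.5 103.6] [ -0.2 -36.6 100. ]
wtop [442.4 -13.9  16.4  29.2   7.1] [ -7.  -54.2  98.1] [  9.4 -25.4 103.6] [  0.9 -39.3 100.3]
```

```bash
cat > t.py <<'E'
from h import *
P,g,t,b,r,f=seg()
c=np.array([.4364,.0253]);a=np.radians(7.0);ex=np.array([np.cos(a),np.sin(a)]);ey=np.array([-np.sin(a),np.cos(a)])
st=lambda q:np.c_[(q[:,:2]-c)@ex,(q[:,:2]-c)@ey,q[:,2]]*1000
q=st(P[t]);
def fit(q):
    A=np.c_[q[:,:2],np.ones(len(q))]; s=np.linalg.lstsq(A,q[:,2],rcond=None)[0]
    for _ in range(5):
        k=abs(A@s-q[:,2])<2.5; s=np.linalg.lstsq(A[k],q[k,2],rcond=None)[0]
    return s,k.sum()
u=q[(abs(q[:,0]-.5)<8)&(abs(q[:,1])<185)&(q[:,2]>67)&(q[:,2]<95)]
sb,n=fit(u);sg,m=fit(st(P[g]))
print('bar deg',np.degrees(sb[1]),n,'z0',sb[2],'base deg',np.degrees(sg[1]),m,'z0',sg[2],'clock',bot.get_obs()['clock'])
print('bar y ends',np.percentile(u[:,1],[0,100]))
if r.sum(): 
    s=st(P[r]);s=s[s[:,2]>90];print('red',len(s),s.min(0),s.max(0))
E
python3 t.py
```

```text
bar deg 2.670307401636951 2392 z0 77.95866688797283 base deg -0.016843387389820084 3743 z0 11.938901886956993 clock 7.95
bar y ends [-132.60953939  175.4233708 ]
red 44 [-64.78558122  -7.43933861 378.9919081 ] [ 50.21537095  21.27930858 453.83076729]
```

Emit:
carry_out(
  steps=[0.16, 4.9, -5, 0, 0, 0, 0.16, 4.9, -10, 0, 0, 0, 0.16, 4.9, -15, 0, 0, 0, 0.16, 4.9, -20, 0, 0, 0, 0.16, 4.9, -24, 0, 0, 0, 0.16, 4.9, -27, 0, 0, 0, 0.16, 4.9, -29, 0, 0, 0, 0.16, 4.9, -30.5, 0, 0, 0, 0.16, 4.9, -31.6, 0, 0, 0, 0.16, 4.9, -31.6, 0, 0, 0, 0.16, 4.9, -31.6, 0, 0, 0],
)

```text
clock: 9.05
position: [0.4306, 0.0764, 0.0171]
eef_rot: [-179.9, 0.0, 97.0]
force: [-0.5, 0.6, -0.7]
opening: 0.0512
grasp_force: 0.0
```

Emit:
carry_out(
  steps=[0, 0, 0, 0, 0, 0, 0, 0, 0, 0, 0, 0, 0, 0, 0, 0, 0, 0, 0, 0, 0, 0, 0, 0, 0, 0, 0, 0, 0, 0],
  fingers=0,
  squeeze=25,
)

```text
clock: 9.55
position: [0.4317, 0.0766, 0.0178]
eef_rot: [179.9, -0.0, 97.0]
force: [-0.1, 0.3, 4.6]
opening: 0.0175
grasp_force: 31.0
```

Emit:
carry_out(
  steps=[-0.03, 0.27, 0.02, 0, 0, 0, -0.07, 0.53, 0.03, 0, 0, 0, -0.07, 0.53, 0.03, 0, 0, 0, -0.07, 0.53, 0.03, 0, 0, 0],
)

```text
clock: 9.95
position: [0.4306, 0.0817, 0.0178]
eef_rot: [180.0, 0.0, 97.0]
force: [0.2, -3.7, 5.6]
opening: 0.0174
grasp_force: 31.1
```

Emit:
carry_out(
  steps=[0, 0, 0, 0, 0, 0, 0, 0, 0, 0, 0, 0, 0, 0, 0, 0, 0, 0, 0, 0, 0, 0, 0, 0, 0, 0, 0, 0, 0, 0, 0, 0, 0, 0, 0, 0, 0, 0, 2.5, 0, 0, 0, 0, 0, 6, 0, 0, 0, 0, -2, 11, 0, 0, 0, 0, -4, 16, 0, 0, 0, 0, -5.5, 21, 0, 0, 0, 0, -5.5, 26, 0, 0, 0, 0, -5.5, 31, 0, 0, 0, 0, -5.5, 31, 0, 0, 0, 0, -5.5, 31, 0, 0, 0, 0, -5.5, 31, 0, 0, 0],
  fingers=0.6,
)

```text
clock: 11.55
position: [0.4293, 0.0268, 0.3261]
eef_rot: [-179.9, -0.0, 97.0]
force: [-0.3, 0.2, -1.0]
opening: 0.0513
grasp_force: 0.0
```

```bash
python3 t.py
```

```text
bar deg -0.99775524926851 2468 z0 78.02997295070072 base deg -0.01811405490280797 3807 z0 11.89768835104339 clock 11.6
bar y ends [-127.22971531  181.21264024]
red 54 [-65.80637124  -8.73010068 371.45972851] [ 50.00404746  22.18487775 458.14694762]
```

Emit:
carry_out(
  steps=[0.04, 5, -5, 0, 0, 0, 0.04, 5, -10, 0, 0, 0, 0.04, 5, -15, 0, 0, 0, 0.04, 5, -20, 0, 0, 0, 0.04, 5, -24, 0, 0, 0, 0.04, 5, -27, 0, 0, 0, 0.04, 5, -29, 0, 0, 0, 0.04, 5, -30.3, 0, 0, 0, 0.04, 5, -31.3, 0, 0, 0, 0.04, 5, -31.3, 0, 0, 0, 0.04, 5, -31.3, 0, 0, 0],
)

```text
clock: 12.7
position: [0.4301, 0.0767, 0.0143]
eef_rot: [-179.9, 0.0, 97.0]
force: [-0.9, -0.1, -0.3]
opening: 0.051
grasp_force: 0.0
```

Emit:
carry_out(
  steps=[0, 0, 0, 0, 0, 0, 0, 0, 0, 0, 0, 0, 0, 0, 0, 0, 0, 0, 0, 0, 0, 0, 0, 0, 0, 0, 0, 0, 0, 0, 0, -0.08, 0, 0, 0, 0, 0.02, -0.15, 0, 0, 0, 0, 0.02, -0.15, 0, 0, 0, 0, 0.02, -0.15, 0, 0, 0, 0],
  fingers=0,
  squeeze=25,
)

```text
clock: 13.6
position: [0.4315, 0.0759, 0.0151]
eef_rot: [179.9, -0.0, 97.0]
force: [-1.3, 6.7, 6.6]
opening: 0.0177
grasp_force: 31.7
```

Emit:
carry_out(
  steps=[0, 0, 0, 0, 0, 0, 0, 0, 0, 0, 0, 0, 0, 0, 0, 0, 0, 0, 0, 0, 0, 0, 0, 0, 0, 0, 0, 0, 0, 0, 0, 0, 0, 0, 0, 0, 0, 0, 2.5, 0, 0, 0, 0, 0, 6, 0, 0, 0, 0, -2, 11, 0, 0, 0, 0, -4, 16, 0, 0, 0, 0, -5, 21, 0, 0, 0, 0, -5, 26, 0, 0, 0, 0, -5, 31, 0, 0, 0, 0, -5, 31, 0, 0, 0, 0, -5, 31, 0, 0, 0, 0, -5, 31, 0, 0, 0],
  fingers=0.6,
)

```text
clock: 15.2
position: [0.43, 0.0252, 0.3233]
eef_rot: [-179.9, -0.0, 97.0]
force: [-0.5, -0.2, -0.6]
opening: 0.0515
grasp_force: 0.0
```

```bash
python3 t.py
```

```text
bar deg -0.3434390101227662 2587 z0 78.01924202533849 base deg -0.020538594190578158 3847 z0 11.972407493935677 clock 15.25
bar y ends [-128.33998044  179.42138686]
red 57 [-68.09400133 -10.92346124 371.11601433] [ 54.22264252  18.12236835 451.68070969]
```

Emit:
carry_out(
  steps=[0, 5, -5, 0, 0, 0, 0, 5, -10, 0, 0, 0, 0, 5, -15, 0, 0, 0, 0, 5, -20, 0, 0, 0, 0, 5, -24, 0, 0, 0, 0, 5, -27, 0, 0, 0, 0, 5, -29, 0, 0, 0, 0, 5, -30.2, 0, 0, 0, 0, 5, -31, 0, 0, 0, 0, 5, -31, 0, 0, 0, 0, 5, -31, 0, 0, 0],
)

```text
clock: 16.35
position: [0.4313, 0.0753, 0.0151]
eef_rot: [180.0, -0.0, 97.0]
force: [-0.0, 0.3, -0.2]
opening: 0.0511
grasp_force: 0.0
```

Emit:
carry_out(
  steps=[0, 0, 0, 0, 0, 0, 0, 0, 0, 0, 0, 0, 0, 0, 0, 0, 0, 0, 0, 0, 0, 0, 0, 0, 0, 0, 0, 0, 0, 0, 0, -0.04, 0, 0, 0, 0, 0.01, -0.08, 0, 0, 0, 0, 0.01, -0.08, 0, 0, 0, 0, 0.01, -0.08, 0, 0, 0, 0],
  fingers=0,
  squeeze=25,
)

```text
clock: 17.25
position: [0.4316, 0.0752, 0.0151]
eef_rot: [179.9, -0.0, 97.0]
force: [-0.0, 5.9, 7.0]
opening: 0.0174
grasp_force: 31.9
```

Emit:
carry_out(
  steps=[0, 0, 0, 0, 0, 0, 0, 0, 0, 0, 0, 0, 0, 0, 0, 0, 0, 0, 0, 0, 0, 0, 0, 0, 0, 0, 0, 0, 0, 0, 0, 0, 0, 0, 0, 0, 0, 0, 2.5, 0, 0, 0, 0, 0, 6, 0, 0, 0, 0, -2, 11, 0, 0, 0, 0, -4, 16, 0, 0, 0, 0, -5, 21, 0, 0, 0, 0, -5, 26, 0, 0, 0, 0, -5, 31, 0, 0, 0, 0, -5, 31, 0, 0, 0, 0, -5, 31, 0, 0, 0, 0, -5, 31, 0, 0, 0],
  fingers=0.6,
)

```text
clock: 18.85
position: [0.4301, 0.0244, 0.3232]
eef_rot: [-179.9, -0.0, 97.0]
force: [-0.0, 0.9, -0.6]
opening: 0.0513
grasp_force: 0.0
```

```bash
python3 t.py
```

```text
bar deg -0.23058880634845422 2588 z0 77.99972597150835 base deg -0.025627984696634656 3846 z0 11.920893843466306 clock 18.9
bar y ends [-127.84993122  178.82110762]
red 48 [-41.41699837 -10.89569336 366.96059298] [ 53.72679833  20.10825607 455.00047537]
```

The bar now balances at about -0.2°. Next I look at the saddle from above.

Emit:
carry_out(
  steps=[1, 4, 0, 0, 0, 0, 2.4, 8.8, 0, 0, 0, 0, 3.7, 13.5, 0, 0, 0, 0, 5, 18.3, 0, 0, 0, 0, 6.3, 23, 0, 0, 0, 0, 7.6, 27.7, 0, 0, 0, 0, 8.9, 32.5, -3, 0, 0, 0, 9.9, 36.2, -6, 0, 0, 0, 9.9, 36.2, -7.5, 0, 0, 0, 9.9, 36.2, -7.5, 0, 0, 0, 9.9, 36.2, -7.5, 0, 0, 0],
)

```text
clock: 20.0
position: [0.5291, 0.3857, 0.2478]
eef_rot: [-179.8, 0.1, 97.0]
force: [-0.0, 0.4, 0.5]
opening: 0.0513
grasp_force: 0.0
```

```bash
python3 - <<'E'
from h import *
np.set_printoptions(precision=4,suppress=True)
f,P,D,o=cam('wrist');h=cv2.cvtColor(f,cv2.COLOR_RGB2HSV)
ob=bot.get_obs();print(ob['clock'],ob['position'],ob['eef_rot'])
red=((h[...,0]<6)|(h[...,0]>174))&(h[...,1]>140)&(P[...,2]<.06)
n,l,s,c=cv2.connectedComponentsWithStats(red.astype(np.uint8))
for i in range(1,n):
    if s[i,4]>60:
        q=P[l==i];t=q[q[:,2]>np.nanmax(q[:,2])-.005];print(c[i],s[i,4],q[:,2].max(),t.mean(0),cv2.minAreaRect((t[:,:2]*1000).astype(np.float32)))
# other objects
m=((P[...,2]>.01)&(P[...,2]<.06)&~red&(abs(P[...,0]-.53)<.1)&(abs(P[...,1]-.387)<.1)).astype(np.uint8)
n,l,s,c=cv2.connectedComponentsWithStats(m)
for i in range(1,n):
    if s[i,4]>40: q=P[l==i];print('oth',c[i],s[i,4],q.min(0),q.max(0))
save('g.png',f)
E
```

```text
20.05 [0.5299 0.3857 0.2494] [-179.9453    0.0392   96.967 ]
[331.6987 147.0571] 385 0.03634159804803805 [0.6256 0.4027 0.034 ] ((626.1259155273438, 402.4222106933594), (16.08685874938965, 32.70404815673828), 32.895835876464844)
[257.7435 147.6167] 347 0.03614049474409914 [0.5322 0.391  0.0339] ((531.9281005859375, 390.7266540527344), (31.44454002380371, 15.506890296936035), 7.281355857849121)
[129.0121 243.9517] 331 0.008569389797188853 [0.3627 0.2231 0.0062] ((362.4836730957031, 220.2377471923828), (6.287854194641113, 119.9029312133789), 3.0592427253723145)
oth [189.4647 176.7706] 170 [0.4307 0.3106 0.01  ] [0.458  0.3517 0.0137]
oth [309.3595 204.7347] 637 [0.5948 0.2946 0.01  ] [0.63   0.3419 0.0164]
oth [260.6485 217.1455] 165 [0.5393 0.2875 0.01  ] [0.5579 0.3025 0.026 ]
```

View pics/g.png

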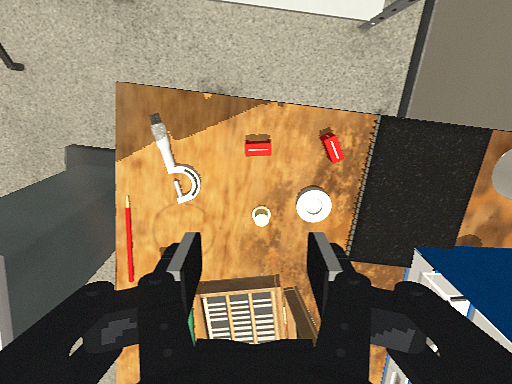

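The wrist view (512x384) shows the wanted saddle at (258,148), the look-alike at (332,148), the bush at (261,216) and the ring at (314,206). There is room to descend. I grip the saddle.

Emit:
carry_out(
  steps=[0.2, 0.4, -5, 0, 0, 0, 0.2, 0.4, -10, 0, 0, 0, 0.2, 0.4, -15, 0, 0, 0, 0.2, 0.4, -20, 0, 0, 0, 0.2, 0.4, -23.5, 0, 0, 0, 0.2, 0.4, -25.5, 0, 0, 0, 0.2, 0.4, -26.8, 0, 0, 0, 0.2, 0.4, -27.6, 0, 0, 0, 0.2, 0.4, -27.6, 0, 0, 0],
  fingers=0.8,
)

```text
clock: 20.95
position: [0.5325, 0.3903, -0.0259]
eef_rot: [180.0, -0.0, 97.0]
force: [-0.0, -1.2, -0.0]
opening: 0.0686
grasp_force: 0.0
```

Emit:
carry_out(
  steps=[0, 0, 0, 0, 0, 0, 0, 0, 0, 0, 0, 0, 0, 0, 0, 0, 0, 0, 0, 0, 0, 0, 0, 0, 0, 0, 0, 0, 0, 0, 0, 0, 0, 0, 0, 0],
  fingers=0,
  squeeze=25,
)

```text
clock: 21.55
position: [0.5328, 0.391, -0.0249]
eef_rot: [179.9, -0.1, 97.0]
force: [-0.9, -0.7, 6.5]
opening: 0.0325
grasp_force: 24.7
```

Emit:
carry_out(
  steps=[0, 0, 4, 0, 0, 0, 0, 0, 9, 0, 0, 0, 0, 0, 14, 0, 0, 0, -0.5, -2, 19, 0, 0, 0, -1.5, -6, 23, 0, 0, 0, -2.6, -10, 26, 0, 0, 0, -3.8, -14.7, 27, 0, 0, 0, -5, -19.4, 27, 0, 0, 0, -6.3, -24.1, 27, 0, 0, 0, -7.5, -28.8, 27, 0, 0, 0, -8.7, -33.2, 26, 0, 0, 0, -9.5, -36.3, 23, 0, 0, 0, -9.5, -36.3, 19, 0, 0, 0, -9.5, -36.3, 15, 0, 0, 0, -9.5, -36.3, 12, 0, 0, 0, -9.5, -36.3, 10.2, 0, 0, 0, -9.5, -36.3, 10.2, 0, 0, 0, -9.5, -36.3, 10.2, 0, 0, 0, -9.5, -36.3, 10.2, 0, 0, 0],
)

```text
clock: 23.45
position: [0.4381, 0.0275, 0.0768]
eef_rot: [179.9, 0.0, 97.0]
force: [1.0, -0.6, 0.3]
opening: 0.0323
grasp_force: 25.5
```

```bash
cat > v.py <<'E'
from h import *
import sys
np.set_printoptions(precision=1,suppress=True)
c=np.array([.4364,.0253]);a=np.radians(7.0);ex=np.array([np.cos(a),np.sin(a)]);ey=np.array([-np.sin(a),np.cos(a)])
ims=[]
for n in ('wrist','scene','side'):
    f,P,D,o=cam(n);h=cv2.cvtColor(f,cv2.COLOR_RGB2HSV);H,S=h[...,0].astype(int),h[...,1]
    st=np.dstack([(P[...,:2]-c)@ex,(P[...,:2]-c)@ey,P[...,2]])*1000
    near=(abs(st[...,0])<60)&(abs(st[...,1])<200)
    r=st[near&((H<6)|(H>174))&(S>130)&(st[...,2]>40)&(st[...,2]<160)]
    print(n,'red',len(r),*( [r.min(0),r.max(0),r.mean(0)] if len(r) else []))
    g=st[near&(H>55)&(H<95)&(S>70)&(st[...,2]>6)&(st[...,2]<18)&(abs(st[...,0])<45)]
    if len(g): print('  green',len(g),g.min(0),g.max(0),np.percentile(g,[.5,99.5],axis=0).ravel())
    k=near&(st[...,2]>50)&(st[...,2]<67)&(S<60)
    for s in (-100,100):
        q=st[k&(abs(st[...,1]-s)<15)&(abs(abs(st[...,0]-1)-16)<4)]
        if len(q): print('  cheek',s,len(q),q.min(0),q.max(0))
    y=st[near&(H>15)&(H<32)&(S>90)&(st[...,2]>90)&(st[...,2]<110)&(abs(st[...,0])<14)]
    if len(y): print('  weight',len(y),y.min(0),y.max(0))
    ims.append(f)
save(sys.argv[1],np.hstack([cv2.resize(ims[0],(400,300)),cv2.resize(ims[1][170:260,200:320],(400,300),interpolation=2)]))
E
python3 v.py h.png
```

```text
wrist red 3777 [-15.3 -26.6  42.2] [ 18.6 106.3 146.2] [  1.2   5.3 130.9]
  green 10334 [ -32.  -115.3    7.2] [ 37.5 118.9  17.2] [ -31.2 -112.1    8.8   37.   118.3   13.9]
  cheek -100 162 [ -14.1 -100.7   50.1] [ 20.7 -91.   66.9]
  cheek 100 156 [-15.6  95.4  50.1] [ 20.1 107.2  67. ]
  weight 741 [ -8.3 -48.9 100.1] [ 13.4   9.3 105.7]
scene red 13 [ -3.5  -8.5 121.6] [ 15.4  -6.5 135.4] [  6.9  -7.7 130.1]
  green 1495 [ -33.1 -116.2    6.1] [ 25.4 115.7  18. ] [ -32.6 -114.8    7.6   24.2  114.1   16.9]
  cheek -100 22 [ -15.3 -105.1   51.1] [ 19.8 -94.5  66.3]
  cheek 100 18 [-16.7  93.5  51.7] [ 17.9 103.   67. ]
  weight 102 [ -9.8 -51.4  90.3] [  9.1 -21.8 106.5]
side red 99 [-14.7 -10.6 104.8] [ 17.3   3.  140.9] [  1.7  -4.4 126.2]
  green 380 [ -31.7 -118.     6.9] [ 36.6 115.5  17.2] [ -31.4 -116.4    7.2   36.2  107.    16.1]
  cheek -100 13 [ -14.5 -104.9   50.7] [  18.5 -100.8   66.9]
  cheek 100 10 [-14.1  94.5  50.4] [ 18.6 103.9  66. ]
  weight 43 [ -7.9 -49.9  91.9] [  8.3 -24.8 104.2]
```

View pics/h.png

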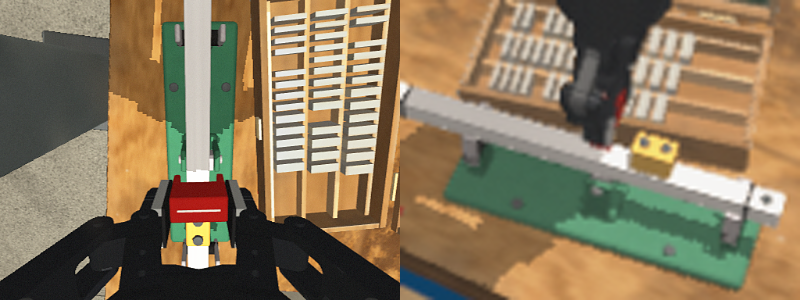

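The wrist half shows the saddle, held level with its white line, above the bar at (198,205), clear of the weight at (198,235). The scene half agrees. I check its along-bar position against the knife more carefully.

```bash
python3 - <<'E'
from h import *
np.set_printoptions(precision=1,suppress=True)
c=np.array([.4364,.0253]);a=np.radians(7.0);ex=np.array([np.cos(a),np.sin(a)]);ey=np.array([-np.sin(a),np.cos(a)])
for n in ('wrist','scene','side'):
    f,P,D,o=cam(n);h=cv2.cvtColor(f,cv2.COLOR_RGB2HSV);H,S=h[...,0].astype(int),h[...,1]
    st=np.dstack([(P[...,:2]-c)@ex,(P[...,:2]-c)@ey,P[...,2]])*1000
    m=(((H<6)|(H>174))&(S>130)&(abs(st[...,0])<25)&(abs(st[...,1])<25)&(st[...,2]>95)&(st[...,2]<142))
    q=st[m]; print(n,len(q),np.percentile(q,[2,10,50,90,98],axis=0))
    top=q[q[:,2]>133]; fr=q[q[:,2]<130]
    if len(top)>5: print('  top',len(top),np.percentile(top,[2,50,98],axis=0)[:,:2])
    if len(fr)>5:print('  low',len(fr),np.percentile(fr,[10,50,90],axis=0))
    # knife crest/pillar: steel/green between z 15..58 near centre
    k=(abs(st[...,0])<20)&(abs(st[...,1])<22)&(st[...,2]>25)&(st[...,2]<60)
    q=st[k]
    if len(q)>5: print('  pillar',len(q),np.percentile(q,[2,50,98],axis=0))
E
```

```text
wrist 3777 [[-14.8  -5.3 109.8]
 [-12.4  -3.1 119. ]
 [  1.1   7.7 135. ]
 [ 14.4   9.9 136.1]
 [ 16.8  10.2 136.6]]
  top 2408 [[-14.8  -5.6]
 [  1.1   3.4]
 [ 16.8  10. ]]
  low 1125 [[-12.8   9.  112.7]
 [  1.1   9.6 121.9]
 [ 14.8  10.1 128.4]]
  pillar 673 [[-15.7  -6.9  28.1]
 [ 12.7   5.3  56.1]
 [ 19.4  11.7  59.8]]
scene 12 [[ -1.6  -8.2 123.2]
 [ -1.4  -8.2 125.2]
 [  5.9  -7.7 132.9]
 [ 15.8  -6.9 136. ]
 [ 16.   -6.7 136.1]]
  top 6 [[-1.1 -8. ]
 [ 6.9 -7.4]
 [15.6 -6.7]]
  pillar 75 [[-15.9 -10.2  25.9]
 [-13.1  -1.   46.5]
 [ -3.3   8.   59.2]]
side 95 [[-14.2  -8.7 111.1]
 [-11.7  -6.7 116.2]
 [  2.6  -4.3 126.4]
 [ 14.6  -1.3 135. ]
 [ 17.1   3.8 136.5]]
  top 24 [[-14.1  -9.2]
 [  2.   -3.3]
 [ 17.    6.9]]
  low 61 [[-11.7  -6.7 115.4]
 [  0.2  -4.9 121.9]
 [ 14.3  -2.7 128.2]]
  pillar 43 [[-16.1  -9.2  25.8]
 [-11.3  -5.6  47.6]
 [ 19.    5.8  57.6]]
```

Emit:
carry_out(
  steps=[0.01, -0.08, -1, 0, 0, 0, 0.01, -0.08, -2, 0, 0, 0, 0.01, -0.08, -2.6, 0, 0, 0, 0.01, -0.08, -3, 0, 0, 0, 0.01, -0.08, -3.3, 0, 0, 0, 0.01, -0.08, -3.5, 0, 0, 0, 0.01, -0.08, -3.54, 0, 0, 0, 0.01, -0.08, -3.54, 0, 0, 0, 0.01, -0.08, -3.54, 0, 0, 0],
)

```text
clock: 24.65
position: [0.437, 0.0266, 0.0409]
eef_rot: [-180.0, 0.0, 97.0]
force: [-3.4, -0.5, 12.1]
opening: 0.0326
grasp_force: 26.9
```

```bash
python3 v.py i.png | grep -E "wrist|side" -A1; python3 t.py
```

```text
wrist red 3809 [-17.1  -9.1  45.3] [ 18.4 106.2 155.4] [ 0.1  4.5 95.1]
  green 13432 [ -31.8 -115.6    7.1] [ 37.6 119.3  17.7] [ -31.3 -112.4    9.    36.9  117.8   13.9]
--
side red 54 [-16.  -22.1  69.2] [ 16.8   7.9 104.9] [-1.4 -4.6 93.5]
  green 372 [ -31.6 -117.1    6.3] [ 36.2 111.9  17.7] [ -31.4 -116.3    6.7   35.7  107.4   16.3]
bar deg -0.07782586469280381 8387 z0 77.93438545736193 base deg -0.03334350182164357 13302 z0 11.95399694751245 clock 24.85
bar y ends [  8.00277582 110.14438996]
red 2938 [-16.25374772  -9.45766835  90.01569987] [ 16.41839634  10.0460507  109.41627899]
```

View pics/i.png

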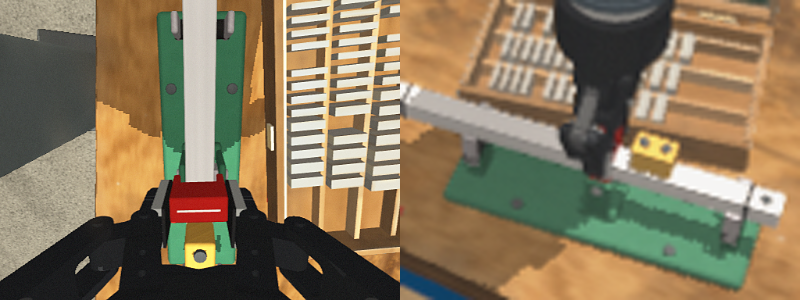

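The saddle is astride the bar at (198,205) in the wrist half and seated, with 12 N of contact force. I ease up slightly, release and withdraw.

Emit:
carry_out(
  steps=[0, 0, 0.05, 0, 0, 0, 0, 0, 0.08, 0, 0, 0, 0, 0, 0.08, 0, 0, 0],
)

```text
clock: 25.15
position: [0.4374, 0.0266, 0.0411]
eef_rot: [180.0, 0.0, 97.0]
force: [-0.4, -0.7, 1.7]
opening: 0.0325
grasp_force: 25.7
```

Emit:
carry_out(
  steps=[0, 0, 0, 0, 0, 0, 0, 0, 0, 0, 0, 0, 0, 0, 0, 0, 0, 0, 0, 0, 0, 0, 0, 0, 0, 0, 0, 0, 0, 0, 0, 0, 1.5, 0, 0, 0, 0, 0, 4, 0, 0, 0, 0, 0, 8, 0, 0, 0, 0, 0, 13, 0, 0, 0, 0, 0, 18, 0, 0, 0, 0, 0, 23, 0, 0, 0, 0, 0, 28, 0, 0, 0, 0, 0, 28, 0, 0, 0, 0, 0, 28, 0, 0, 0, 0, 0, 28, 0, 0, 0],
  fingers=0.65,
)

```text
clock: 26.65
position: [0.436, 0.0266, 0.3195]
eef_rot: [-179.9, -0.0, 97.0]
force: [-0.7, 0.5, 0.6]
opening: 0.0555
grasp_force: 0.0
```

```bash
python3 v.py j.png; python3 t.py; python3 -c "
from h import *;print(bot.get_obs()['force'])"
```

```text
wrist red 340 [-15.1  -6.5  44.9] [ 18.7  96.9 101.6] [ 0.7  2.6 97.1]
  green 3914 [ -31.6 -114.8    7.2] [ 37.5 119.2  17.8] [ -30.6 -112.3    8.6   36.9  117.5   14.6]
  cheek -100 25 [ -13.2 -102.    50.7] [ 19.9 -92.1  67. ]
  cheek 100 19 [-15.2  95.8  53. ] [ 19.5 106.7  67. ]
  weight 265 [ -7.6 -48.6  90.8] [  9.4 -18.8 105.9]
scene red 116 [-17.7  -9.1  68.4] [ 15.5   7.2 102.4] [-5.8 -1.6 93.3]
  green 1494 [ -33.6 -116.1    6.1] [ 25.4 116.6  17.8] [ -32.7 -114.7    6.8   24.4  113.8   16.4]
  cheek -100 23 [ -15.9 -106.3   50.3] [-11.3 -94.3  66.9]
  cheek 100 22 [-17.   93.7  50.7] [ 17.  103.2  66.9]
  weight 104 [ -9.5 -51.6  90.3] [  9.3 -21.9 107.2]
side red 47 [-15.4 -19.1  68.2] [ 14.3   7.6 103.4] [-4.  -3.7 93.6]
  green 370 [ -31.4 -116.     6.2] [ 36.3 113.6  18. ] [ -31.4 -115.6    7.    36.2  108.2   16.7]
  cheek -100 13 [ -14.6 -104.8   50.8] [ 18.7 -99.9  65.9]
  cheek 100 7 [-14.2  94.8  52.6] [18.5 98.9 66.9]
  weight 48 [ -8.5 -50.4  90.4] [ 10.7  -6.  104.1]
bar deg -0.19011151127941384 2411 z0 78.02996790836721 base deg -0.003294136621791944 3841 z0 11.935383336746948 clock 26.85
bar y ends [-129.35208968  179.03101758]
red 350 [-61.43784703 -10.61973805  90.10292887] [ 61.03752959  20.19384162 449.13810991]
[ 0.27713879  0.43106911 -0.23973398]
```

View pics/j.png

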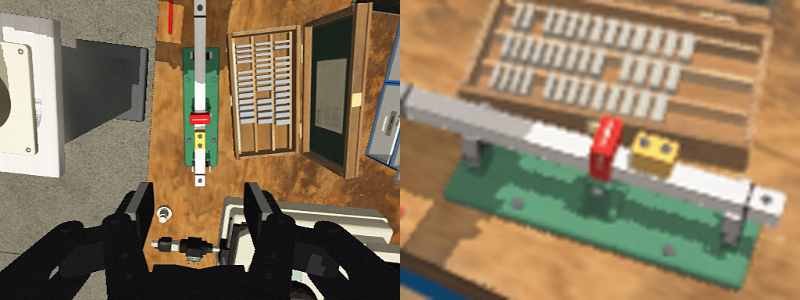

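The saddle sits astride the bar directly above the knife, at (607,150) in the scene half, with its top about 22 mm above the bar. The bar floats at -0.2° off both catches, and the gripper is well clear. I hand in the job.

```bash
python3 -c "
from bench import bot;print(bot.close_job())"
```

```text
the job is handed in; nothing more can be done
None
```

The job is handed in: the bar balances freely within about 0.2° of level, off both catches. The red saddle nearest the base sits astride it within about 1 mm of the knife edge, and the bush, ring gauge and flange were left alone.

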